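# Straightedge flush to the panel, then clamp slide up to it

### The job

On the green-topped trimming jig, first push the loose steel straightedge flush against the panel's straight edge, so that it touches all along and covers the whole of that edge. Only then wind the handwheel by its crank handle (clockwise from above) until the shoe of the clamp slide touches the back of the straightedge, keeping it flush, and let go. Leave the jar, the pliers and the pin vice where they are.

Things in the scene. Friction and masses are not known exactly. Their poses are not given: they have to be found in the camera images.
- jig: Fixed trimming jig: plywood base 240 (x) by 400 (y) mm with a green cutting mat, mat top 15 mm above the bench. Origin: centre of its underside; +y points from handwheel to panel. The pale wooden panel is fixed on the mat, 18 mm high above it; its straight edge is an upright face at jig y = 100 mm, x = -50 to 50 mm, facing the wheel. Hold-down bar behind it, up to 49 mm above the bench.
- panel_edge (a point): Middle of the panel's straight edge, 24 mm above the bench (jig x 0, y 100 mm); axes as the jig.
- straightedge: Loose plain steel straightedge bar, 150 mm (its x) by 36 mm (its y) by 15 mm high, 0.35 to 0.7 kg, lying on the mat between the shoe and the panel, askew. Origin: centre of its underside. Its +y long face (with the tick marks) is the one that goes against the panel; its -y face is its back.
- edge_near (a point): Point on the straightedge's +y face, 50 mm from its middle towards its -x end, at half height.
- edge_far (a point): Point on the straightedge's +y face, 50 mm from its middle towards its +x end, at half height.
- shoe_face (a point): Middle of the front face of the clamp slide's steel shoe (60 mm along jig x, 16 mm thick, top 36 mm above the bench; origin 24 mm above the bench). The slide runs along jig +y, driven by the handwheel through a rack, 25 mm per radian.
- wheel (a joint): Angle (rad, 0 to 5.8) of the horizontal black handwheel: radius 56 mm, top face 46 mm above the bench, axis at jig x 0, y -140 mm. Grows clockwise seen from above and drives the shoe to the panel: shoe face at jig y = -70 mm + 25 mm x angle. Stays where left. At 0 the crank handle is on the jig's -x side of the axis.
- crank (a point): Middle of the upright crank handle on the wheel, 45 mm from the wheel's axis: a freely spinning grey sleeve 16 to 17 mm in diameter, from 48 to 86 mm above the bench (this point is 68 mm above it).
- jar: Bystander: empty open glass baby-food jar, 60 mm diameter, 92 mm high, standing on a dark silicone tile 6 mm thick; origin centre of its underside.
- pliers: Bystander: chrome pliers, about 155 mm long, 12 mm high, lying along their x; origin under the pivot.
- pin_vice: Bystander: steel pin vice, 94 mm long, 14 mm thick, lying along its x; origin under its middle.
There are look-alikes about, which are no part of the job. Leave any orange or red look-alike of the straightedge alone.

How it is judged (in metres and radians):
On the way, in this order (a step that is already met when the one before it is completed fails the run):
1. the straightedge lies flush against the panel's edge and covers it, while the shoe is still well back (wheel under 4 rad) (y of each of edge_near, edge_far in the frame of jig above 0.098 m and x of straightedge in the frame of jig between -0.027 and 0.027 m and angle between straightedge's own z axis and vertical below 0.05 rad and z of straightedge in the frame of jig below 0.018 m and value of joint wheel below 4 rad), for 0.2 s.
2. the shoe touches the back of the straightedge (gap under 2 mm) (y of shoe_face in the frame of straightedge above -0.02 m), for 0.2 s.
At the end, for the whole second after the job is handed in: Straightedge flat on the mat, its ticked face within 2 mm of the panel edge at points 50 mm either side of its middle, its middle within 27 mm of the panel's middle along the edge, the shoe within 2 mm of its back, straightedge and wheel at rest (y of each of edge_near, edge_far in the frame of jig above 0.098 m and x of straightedge in the frame of jig between -0.027 and 0.027 m and angle between straightedge's own z axis and vertical below 0.05 rad and z of straightedge in the frame of jig below 0.018 m and y of shoe_face in the frame of straightedge above -0.02 m and linear speed of straightedge below 0.01 m/s and velocity of joint wheel between -0.05 and 0.05 rad/s); the robot touches nothing.
It fails at once if a bystander (jar, pliers, pin vice) is moved more than 20 mm or the jar is tipped (distance of any of jar, pliers, pin_vice from where it was at the start of the episode above 0.02 m or angle between jar's own z axis and vertical above 0.35 rad).
It also fails if it takes over 72 s, if anything falls off the work surface, if the arm or the gripper's body presses on something with over 40 N, if the wrist force passes 120 N, or if a joint passes its speed limit or range.

### The arm

A 7-joint arm with a two-finger parallel gripper is mounted at the origin on the work surface. World frame = base frame: x ahead of the robot, y to its left, z up, the work surface at z = 0. Lengths are in mm, angles in rad, forces in N, time in s.
With the tool pointing down it reaches from about 400 to 850 mm from the base axis. Payload 4.5 kg.
Tool frame: the origin (TCP) lies at the very end of the fingers, on their centre line; the grasp point (between the pads) lies 19 mm behind it (ctrl.pinch_z is the distance from the TCP to the grasp point, in mm); z points along the fingers, y is the line along which they close (so a half turn about z gives the same grasp; the last joint's range is limited). The gripper opens to 88 mm and grips with 3 to 60 N. Pads are 18 mm wide; open, the fingers measure 123 mm over their backs; the gripper's body (75 mm by 187 mm) begins 45 mm behind the grasp point.
Start: joints at [1.181, 0.689, -0.195, 1.565, 0.157, 0.902, -0.215], TCP at [257.048, -569.719, 238.743] pointing down, gripper open.
Joint ranges: [-3.01, 3.01], [-0.46, 2.08], [-1.47, 1.51], [0.13, 2.56], [-1, 4.14], [0.04, 2.09], [-2.66, 2.66]. Speed limits (rad/s): [2.57, 2.57, 3.14, 3.14, 3.14, 3.14, 3.14].

### API

Orientations are given as a unit quaternion [w, x, y, z].
In Python, from workcell import status, eyes, ticket, ctrl gives the robot as it stands. The module is installed in compiled form; this text tells all that it offers.
- The arm moves only by the tool jog_arm, never from a script. Its argument "plan" is a list of rows, each a list of 5 numbers: the opening, from -1 (shut) to 1 (fully open), then the shift along the tool's x, y, z in m, then the turn about the tool's z in degrees. In form: [[grip, tx, ty, tz, turn], ...]. A call has 1 to 5 rows; each row is the pose to reach, as a shift and turn from the pose commanded when the call began, along the tool's axes at that moment; what a row does not reach only later rows make up. A row lasts 1/10 s, in which the tool goes at most 50 mm and 8.59 degrees, less where a joint would pass 70% of its speed; a pose out of reach is approached as far as the arm can. A call with a gripper value outside its range is refused whole. The fingers move at their own pace and stop on an object; the grip force is fixed at half the most. Time passes only in rows, so rows that repeat a pose let the fingers close. It gives the time, the measured TCP pose, the force, the opening and the grip force at its end, in the units of the state.
- status.sense(): the state, without advancing time (a new reading comes with each control period).
- eyes.grab_frame(name): name is "scene" or "side" or "wrist"; returns (picture, depth): 400x640x3 uint8, red, green, blue; 400x640 float32, mm along the optical axis (not along the pixel's ray), 0 where there is no reading.
- eyes.camera_model(name): a dict with "fx", "fy", "cx", "cy" (pixels), "rvec" (rotation vector, rad) and "tvec" (3), from world to camera coordinates, as OpenCV has them; the wrist camera has in their place "T_tool_cam" (4x4, takes a point from camera to tool coordinates, whose origin is the TCP and whose axes are the flange's). Camera axes: x right, y down, z forward; pixel columns grow to the right and rows downward; lengths in mm; the calibration is good to about 2 mm. A picture is of the moment at which its call begins: read the wrist's pose just before it. camera_model takes no time and is no camera call.
- ticket.close_job(): hands the job in; it is judged then, once.
The state is a dict: "time_s": time; "joints": joint angles; "qd": joint speeds; "tau": joint torques, N m; "ee_pos": TCP position; "tcp_rot": TCP orientation; "contact_force": force on the tool from outside, world axes, zero at the start; "moment": the same for the moment, N m; "gripper_width": finger opening in mm; "grasp_force": force on a finger pad.
Only numpy, scipy, OpenCV 4.12 (cv2) and the standard library are available. Lean on these libraries where they do the work, as an engineer would, in place of code of your own. Each camera call takes 0.05 s, during which the arm holds its last target. There are 200 camera calls.

## Working session

There is one attempt and no reset: what is moved stays moved. The work goes in short steps, Python scripts to look and compute and a tool call to move; the robot and the scene stay as the last step left them, time stands still between calls to the robot, and variables do not carry over. Pictures are saved under pics/ and viewed, at most 10 in all, crops included, and the job is handed in when it is done.

Besides the shell and the picture viewer there is one more tool, called after "Call:" by a JSON object that holds its "op" and its "data", one argument or row to a line. jog_arm: Moves the arm, as the interface text tells. Its arguments: {"type":"object","properties":{"plan":{"type":"array","items":{"type":"array","items":{"type":"number"}}}},"required":["plan"]}

```bash
mkdir -p pics; cat > h.py <<'E'
import numpy as np, cv2
from workcell import status, eyes, ticket, ctrl
from scipy.spatial.transform import Rotation as R
def cam(n):
    m=eyes.camera_model(n)
    K=np.array([[m['fx'],0,m['cx']],[0,m['fy'],m['cy']],[0,0,1.]])
    if 'rvec' in m:
        Rm=cv2.Rodrigues(np.array(m['rvec'],float))[0]; t=np.array(m['tvec'],float).ravel()
        return K,Rm.T,-Rm.T@t
    s=status.sense(); q=s['tcp_rot']; Rt=R.from_quat([q[1],q[2],q[3],q[0]]).as_matrix()
    T=np.array(m['T_tool_cam']); return K,Rt@T[:3,:3],Rt@T[:3,3]+np.array(s['ee_pos'])
def onz(c,u,v,z):
    K,Rw,o=c; d=Rw@np.linalg.solve(K,[u,v,1.]); return o+d*(z-o[2])/d[2]
def pts(c,dep):
    K,Rw,o=c; v,u=np.mgrid[:400,:640]; r=np.stack([u,v,np.ones_like(u)],-1).reshape(-1,3)@np.linalg.inv(K).T
    return ((r*dep.reshape(-1,1))@Rw.T+o).reshape(400,640,3)
E
python3 - <<'E'
from h import *
for n in ['scene','side','wrist']:
    c=cam(n); p,d=eyes.grab_frame(n); cv2.imwrite(f'pics/{n}.png',p[:,:,::-1]); np.savez(f'{n}.npz',p=p,d=d,K=c[0],R=c[1],o=c[2])
    print(n,c[2].round(),c[0][0,0])
s=status.sense(); print(s['time_s'],s['ee_pos'],s['tcp_rot'],s['contact_force'],s['gripper_width'])
E
```

```text
scene [1573. -102.  844.] 472.2486768370142
side [-31. 632. 694.] 378.528444527624
wrist [ 332. -536.  384.] 357.13968120248194
0.15 [ 256.80106771 -569.29665855  238.11273013] [-6.55715502e-04  9.77627226e-01  2.10343865e-01 -1.88481312e-04] [ 0.03863286 -0.52838809  0.67704903] 88.04589178892526
```

View pics/scene.png

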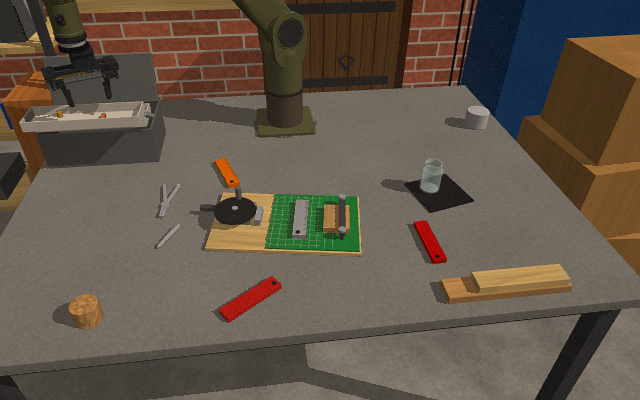

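View pics/side.png

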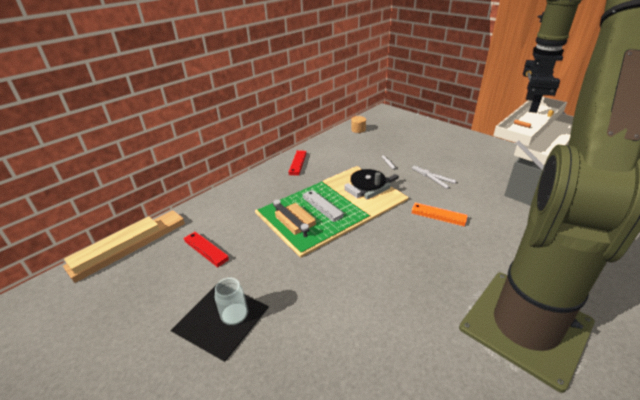

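The scene view shows the jig at about (210-360, 193-255), with the wheel at (237,208), the steel straightedge at (300,218) and the panel at (335,218). The orange and red bars are look-alikes. I'll enlarge this area.

```bash
python3 - <<'E'
import cv2
a=cv2.imread('pics/scene.png')[175:265,200:370]; b=cv2.imread('pics/side.png')[155:260,245:415]
a=cv2.resize(a,None,fx=4.7,fy=4.7,interpolation=cv2.INTER_CUBIC); cv2.imwrite('pics/a.png',a)
b=cv2.resize(b,None,fx=4.7,fy=4.7,interpolation=cv2.INTER_CUBIC); cv2.imwrite('pics/b.png',b)
E
```

```text
(no output)
```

View pics/a.png

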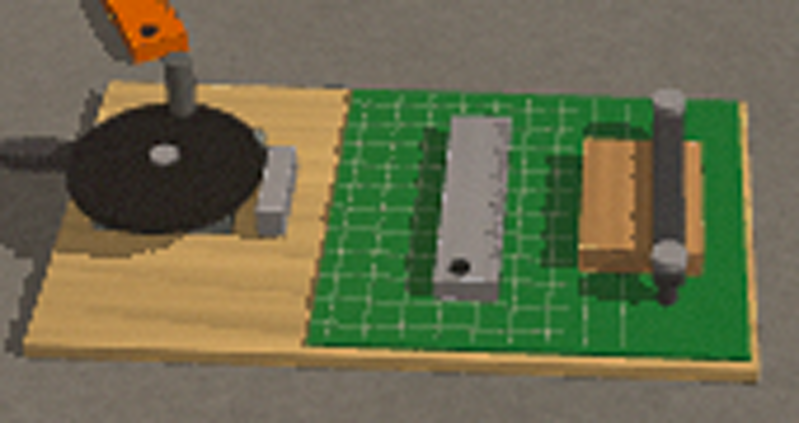

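```bash
python3 - <<'E'
from h import *
from scipy.optimize import least_squares
c=cam('scene'); f=lambda u,v,z: onz(c,200+(u+.5)/4.7-.5,175+(v+.5)/4.7-.5,z)
J=[(105,83,-120,-200,15),(746,102,-120,200,15),(752,358,120,200,15),(30,346,120,-200,15),(585,140,-50,100,33),(580,252,50,100,33)]
W=np.array([f(u,v,z)[:2] for u,v,_,_,z in J]); L=np.array([j[2:4] for j in J],float)
def T(p,L): cc,s=np.cos(p[2]),np.sin(p[2]); return L@np.array([[cc,s],[-s,cc]])+p[:2]
r=least_squares(lambda p:(T(p,L)-W).ravel(),[500,-100,0]); p=r.x
print(p,(r.fun.reshape(-1,2)).round(1))
inv=lambda w: (w[:2]-p[:2])@np.array([[np.cos(p[2]),-np.sin(p[2])],[np.sin(p[2]),np.cos(p[2])]])
for n,u,v,z in [('s--',452,117,30),('s-+',511,119,30),('s++',498,283,30),('s+-',436,283,30),('hub',164,155,48),('handle',179,58,86),('shoe-+',296,150,36),('shoe++',283,213,36)]:
    w=f(u,v,z); print(n,w.round(1),inv(w).round(1))
# depth clouds
import numpy as np
for n in ['scene','side']:
    d=np.load(n+'.npz'); P=pts((d['K'],d['R'],d['o']),d['d']); 
    k=(P[...,2]>60)&(abs(P[...,0]-p[0])<250)&(abs(P[...,1]-p[1])<220); q=P[k]; print(n,len(q),q.mean(0).round(1),np.median(q,0).round(1))
    m=(P[...,2]>26)&(P[...,2]<34); X=(P[m][:,:2]-p[:2]); X=np.array([inv(x+p[:2]) for x in X]); X=X[(abs(X[:,0])<100)&(X[:,1]>0)&(X[:,1]<80)]
    b=cv2.minAreaRect(X.astype(np.float32)); print(n,len(X),b, cv2.boxPoints(b).round(1).tolist())
E
```

```text
[ 5.83279843e+02 -4.17547980e+01 -1.62669069e-01] [[-1.3 -0.3]
 [-4.5  0.4]
 [ 7.1  5. ]
 [-0.2 -4.5]
 [-0.  -1. ]
 [-1.1  0.4]]
s-- [514.3  -9.6  30. ] [-73.2  20.6]
s-+ [520.6  25.5  30. ] [-72.7  56.2]
s++ [6.667e+02 5.000e-01 3.000e+01] [75.5 55.2]
s+- [662.5 -33.3  30. ] [76.8 21.2]
hub [ 553.4 -179.5   48. ] [  -7.1 -140.8]
handle [ 512.  -167.4   86. ] [ -50.  -135.5]
shoe-+ [ 542.7 -104.1   36. ] [-29.9 -68.1]
shoe++ [ 599.4 -114.    36. ] [ 27.6 -68.7]
scene 61 [ 517.9 -168.3   77. ] [ 518.5 -168.1   77.9]
scene 475 ((1.1797103881835938, 37.37805938720703), (35.96166229248047, 154.99069213867188), 89.82391357421875) [[-76.4000015258789, 19.600000381469727], [78.5999984741211, 19.200000762939453], [78.69999694824219, 55.099998474121094], [-76.30000305175781, 55.599998474121094]]
side 47 [ 510.5 -163.6   75.4] [ 509.6 -162.8   76.3]
side 412 ((-0.5733413696289062, 38.29296112060547), (38.83460998535156, 153.2508544921875), 89.63150787353516) [[-77.30000305175781, 19.399999618530273], [75.9000015258789, 18.399999618530273], [76.19999694824219, 57.20000076293945], [-77.0999984741211, 58.20000076293945]]
```

View pics/b.png

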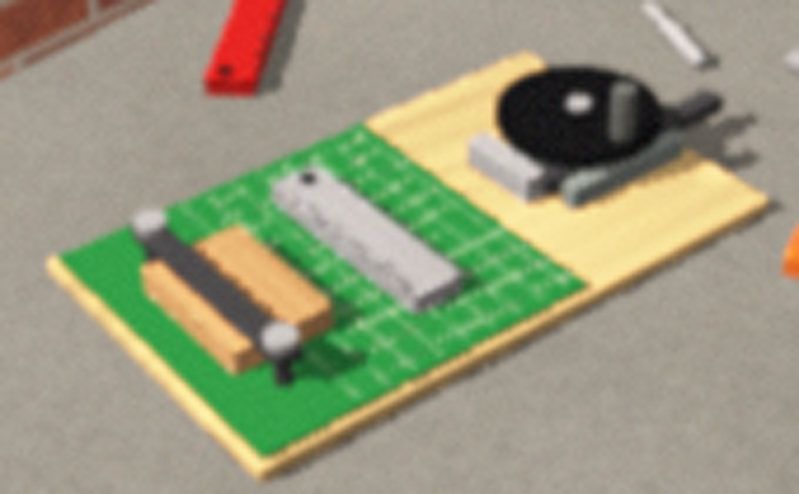

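Call:
{"op": "jog_arm", "data": {
  "plan": [
    [1,0.04,-0.025,0,0],
    [1,0.08,-0.05,0,0],
    [1,0.12,-0.075,0,0],
    [1,0.16,-0.1,0,0],
    [1,0.2,-0.125,0,0]
  ]
}}

```text
time_s: 0.65
ee_pos: [388.6, -371.8, 238.6]
tcp_rot: [-0.0, 0.978, 0.21, -0.0]
contact_force: [1.4, -1.0, -0.3]
gripper_width: 88.2
grasp_force: 0.0
```

Call:
{"op": "jog_arm", "data": {
  "plan": [
    [1,0.04,-0.025,0,0],
    [1,0.08,-0.05,0,0],
    [1,0.12,-0.075,0,0],
    [1,0.16,-0.1,0,0],
    [1,0.2,-0.125,0,0]
  ]
}}

```text
time_s: 1.15
ee_pos: [519.5, -175.6, 238.6]
tcp_rot: [0.0, 0.978, 0.21, -0.0]
contact_force: [0.1, 0.2, -0.4]
gripper_width: 88.4
grasp_force: 0.0
```

Call:
{"op": "jog_arm", "data": {
  "plan": [
    [1,0.03,-0.02,0,-8],
    [1,0.06,-0.04,0,-16],
    [1,0.08,-0.047,0,-24],
    [1,0.08,-0.047,0,-32],
    [1,0.08,-0.047,0,-40]
  ]
}}

```text
time_s: 1.65
ee_pos: [572.7, -100.5, 238.4]
tcp_rot: [-0.0, 0.845, 0.535, -0.0]
contact_force: [-1.0, 0.1, 0.4]
gripper_width: 88.1
grasp_force: 0.0
```

Call:
{"op": "jog_arm", "data": {
  "plan": [
    [1,0,0,0,-8],
    [1,0,0,0,-16.5],
    [1,0,0,0,-16.5],
    [1,0,0,0,-16.5]
  ]
}}

```text
time_s: 2.05
ee_pos: [572.3, -101.7, 238.5]
tcp_rot: [-0.0, 0.763, 0.647, -0.0]
contact_force: [0.6, -1.1, -0.3]
gripper_width: 88.1
grasp_force: 0.0
```

```bash
python3 - <<'E'
from h import *
c=cam('wrist'); p,d=eyes.grab_frame('wrist'); np.savez('w1.npz',p=p,d=d,K=c[0],R=c[1],o=c[2])
K,Rw,o=c
# where does the jig centre/wheel land
P=pts(c,d); m=(abs(P[...,0]-575)<190)&(abs(P[...,1]+42)<250)&(P[...,2]>8); v,u=np.where(m); print(u.min(),u.max(),v.min(),v.max(),o.round(),d[d>0].min())
cv2.imwrite('pics/w1.png',cv2.resize(p[:,:,::-1],(800,500),interpolation=cv2.INTER_CUBIC))
E
```

```text
0 639 0 399 [586. -21. 385.] 68.96906
```

View pics/w1.png

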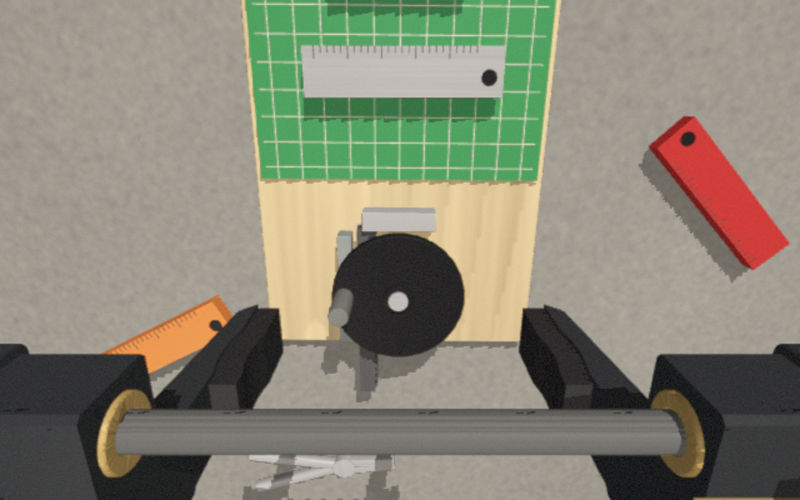

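```bash
python3 - <<'E'
from h import *
d=np.load('w1.npz'); c=(d['K'],d['R'],d['o']); f=lambda u,v,z: onz(c,(u+.5)/1.25-.5,(v+.5)/1.25-.5,z)
from math import atan2,degrees
for n,u,v,z in [('s-+',302,46,30),('s++',505,45,30),('s--',305,97,30),('s+-',503,98,30),('L0',245,0,15),('L1',282,340,15),('R0',560,0,15),('R1',528,343,15),('hub',398,301,49),('handletop',339,316,86),('shoeL',363,208,36),('shoeR',435,208,36),('whL',333,295,46),('whR',464,295,46),('whB',399,356,46),('whT',399,234,46)]:
    print(n,f(u,v,z).round(1))
g=lambda a,b:degrees(atan2(*(f(*b)-f(*a))[[1,0]]))
print('front',g((302,46,30),(505,45,30)),'back',g((305,97,30),(503,98,30)),'bottom',g((282,340,15),(528,343,15)),'shoe',g((363,208,36),(435,208,36)),'L',g((282,340,15),(245,0,15)),'R',g((528,343,15),(560,0,15)))
P=pts(c,d['d']); k=(P[...,2]>80)&(P[...,2]<92)&(abs(P[...,0]-515)<60)&(abs(P[...,1]+165)<60); print(P[k].min(0),P[k].max(0),np.median(P[k],0))
E
```

```text
s-+ [520.1  23.7  30. ]
s++ [666.5   0.   30. ]
s-- [514.1 -11.2  30. ]
s+- [661.6 -36.5  30. ]
L0 [483.  63.  15.]
L1 [ 439.4 -219.3   15. ]
R0 [712.8  24.7  15. ]
R1 [ 667.7 -260.6   15. ]
hub [ 556.8 -181.2   49. ]
handletop [ 514.5 -168.5   86. ]
shoeL [ 541.7 -101.6   36. ]
shoeR [ 598.7 -111.1   36. ]
whL [ 504.1 -168.3   46. ]
whR [ 611.7 -186.2   46. ]
whB [ 548.7 -235.    46. ]
whT [ 567.1 -124.9   46. ]
front -9.200641407383308 back -9.73275130110175 bottom -10.239368521201888 shoe -9.452309750355967 L 81.2201924881782 R 81.02075959499373
[ 505.73759116 -176.47365489   80.0827137 ] [ 521.37826112 -160.95952802   87.55976025] [ 514.03743779 -167.8746804    86.0108951 ]
```

The wrist view shows the straightedge at corners (302,46)-(505,98), nearly parallel to the shoe. The wheel hub is at (398,301) and the handle top at (339,316). I'll lower the open fingers behind the straightedge.

Call:
{"op": "jog_arm", "data": {
  "plan": [
    [1,0.04,0.001,0,0],
    [1,0.057,0.002,0.04,0],
    [1,0.057,0.002,0.09,0],
    [1,0.057,0.002,0.13,0],
    [1,0.057,0.002,0.17,0]
  ]
}}

```text
time_s: 2.6
ee_pos: [583.5, -45.5, 67.2]
tcp_rot: [0.0, 0.762, 0.647, -0.0]
contact_force: [1.4, 0.6, 0.4]
gripper_width: 88.2
grasp_force: 0.0
```

Call:
{"op": "jog_arm", "data": {
  "plan": [
    [1,0,0,0.02,0],
    [1,0,0,0.035,0],
    [1,0,0,0.044,0],
    [1,0,0,0.048,0],
    [1,0,0,0.048,0]
  ]
}}

```text
time_s: 3.1
ee_pos: [584.0, -45.7, 21.1]
tcp_rot: [0.0, 0.762, 0.648, 0.0]
contact_force: [0.5, -0.1, 0.1]
gripper_width: 88.0
grasp_force: 0.0
```

```bash
python3 - <<'E'
from h import *
s=status.sense(); print(s['ee_pos'],s['contact_force'])
c=cam('wrist'); p,d=eyes.grab_frame('wrist'); cv2.imwrite('pics/w2.png',p[:,:,::-1])
E
```

```text
[583.99703882 -45.66253762  21.10030455] [ 0.52830086 -0.13802267  0.13720953]
```

View pics/w2.png

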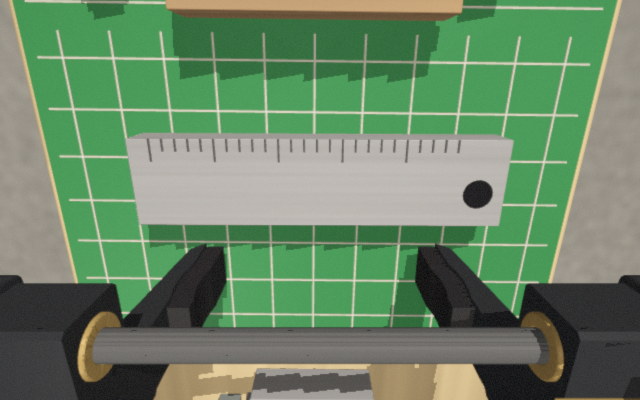

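The view shows the fingers behind the bar's back edge (row 224) and the panel edge at the top (row about 15). Everything is parallel, so I'll push along tool +x.

Call:
{"op": "jog_arm", "data": {
  "plan": [
    [1,0.005,0,0,0],
    [1,0.01,0,0,0],
    [1,0.015,0,0,0],
    [1,0.02,0,0,0],
    [1,0.026,0,0,0]
  ]
}}

```text
time_s: 3.65
ee_pos: [587.5, -23.1, 21.3]
tcp_rot: [0.002, 0.762, 0.647, -0.002]
contact_force: [-1.2, -5.9, 5.3]
gripper_width: 88.1
grasp_force: 3.1
```

Call:
{"op": "jog_arm", "data": {
  "plan": [
    [1,0.005,0,0,0],
    [1,0.01,0,0,0],
    [1,0.015,0,0,0],
    [1,0.019,0,0,0],
    [1,0.022,0,0,0]
  ]
}}

```text
time_s: 4.15
ee_pos: [591.1, -0.9, 21.3]
tcp_rot: [0.001, 0.762, 0.647, -0.002]
contact_force: [-0.7, -6.2, 4.8]
gripper_width: 88.3
grasp_force: 3.1
```

Call:
{"op": "jog_arm", "data": {
  "plan": [
    [1,0.002,0,0,0],
    [1,0.004,0,0,0],
    [1,0.006,0,0,0]
  ]
}}

```text
time_s: 4.45
ee_pos: [591.9, 4.5, 21.3]
tcp_rot: [0.002, 0.762, 0.647, -0.002]
contact_force: [-0.6, -6.2, 5.3]
gripper_width: 88.1
grasp_force: 3.1
```

```bash
python3 - <<'E'
from h import *
s=status.sense(); print(s['ee_pos'],s['contact_force'],s['moment'])
c=cam('wrist'); p,d=eyes.grab_frame('wrist'); cv2.imwrite('pics/w3.png',p[:,:,::-1])
E
```

```text
[591.92463231   4.54308796  21.26346223] [-0.55791989 -6.23212377  5.33069575] [-1.26072677  0.19316027 -0.00141265]
```

View pics/w3.png

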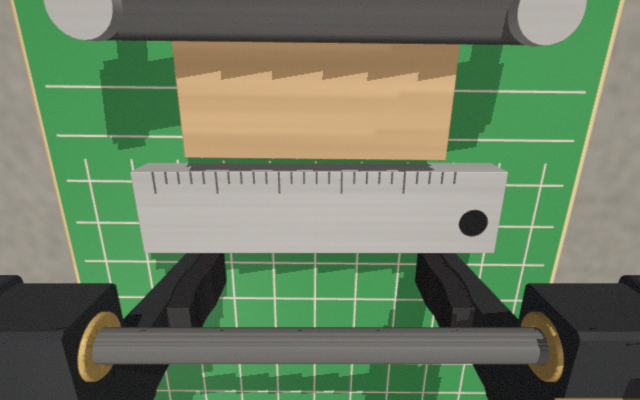

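A few millimetres of gap remain between the bar (row 165) and the panel edge (row 158), and they're parallel. I'll keep pushing gently.

Call:
{"op": "jog_arm", "data": {
  "plan": [
    [1,0.001,0,0,0],
    [1,0.002,0,0,0],
    [1,0.003,0,0,0],
    [1,0.004,0,0,0],
    [1,0.004,0,0,0]
  ]
}}

```text
time_s: 5.0
ee_pos: [592.7, 8.9, 21.3]
tcp_rot: [0.001, 0.762, 0.647, -0.002]
contact_force: [-1.0, -5.2, 4.8]
gripper_width: 88.0
grasp_force: 2.7
```

Call:
{"op": "jog_arm", "data": {
  "plan": [
    [1,0.001,0,0,0],
    [1,0.002,0,0,0],
    [1,0.002,0,0,0]
  ]
}}

```text
time_s: 5.3
ee_pos: [592.8, 9.9, 21.3]
tcp_rot: [0.002, 0.762, 0.647, -0.002]
contact_force: [-0.7, -6.2, 5.5]
gripper_width: 88.3
grasp_force: 3.5
```

Call:
{"op": "jog_arm", "data": {
  "plan": [
    [1,0.001,0,0,0],
    [1,0.002,0,0,0],
    [1,0.002,0,0,0]
  ]
}}

```text
time_s: 5.6
ee_pos: [592.7, 10.0, 21.3]
tcp_rot: [0.002, 0.763, 0.647, -0.003]
contact_force: [-1.5, -9.0, 6.2]
gripper_width: 88.3
grasp_force: 4.8
```

Call:
{"op": "jog_arm", "data": {
  "plan": [
    [1,0.001,0,0,0],
    [1,0.002,0,0,0],
    [1,0.002,0,0,0]
  ]
}}

```text
time_s: 5.9
ee_pos: [592.6, 10.2, 21.3]
tcp_rot: [0.003, 0.763, 0.646, -0.005]
contact_force: [-2.4, -11.8, 7.7]
gripper_width: 88.2
grasp_force: 6.1
```

Call:
{"op": "jog_arm", "data": {
  "plan": [
    [1,0.002,0,0,0],
    [1,0.004,0,0,0],
    [1,0.005,0,0,0],
    [1,0.005,0,0,0],
    [1,0.005,0,0,0]
  ]
}}

```text
time_s: 6.4
ee_pos: [592.5, 10.5, 21.3]
tcp_rot: [0.004, 0.765, 0.644, -0.007]
contact_force: [-4.3, -18.6, 10.2]
gripper_width: 88.1
grasp_force: 9.4
```

```bash
python3 - <<'E'
from h import *
s=status.sense(); print(s['ee_pos'],s['contact_force'],s['moment'])
c=cam('wrist'); p,d=eyes.grab_frame('wrist'); cv2.imwrite('pics/w4.png',cv2.resize(p[130:270,120:520,::-1],(800,280),interpolation=cv2.INTER_CUBIC))
E
```

```text
[592.49616204  10.47992372  21.30421908] [ -4.25735188 -18.56855668  10.18844115] [-3.85892895  0.25614045 -0.40159697]
```

View pics/w4.png

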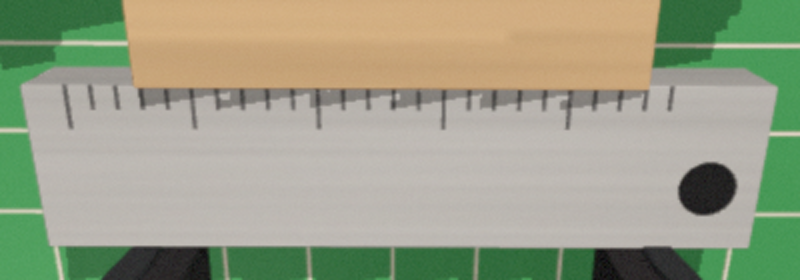

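The bar's front face is flush against the panel all along, with under 2 mm of lateral offset. Next I'll retract, rise and go over the crank handle with the gripper half open.

Call:
{"op": "jog_arm", "data": {
  "plan": [
    [1,-0.015,0,0,0],
    [1,-0.035,0,0,0],
    [0.5,-0.035,0,-0.045,0],
    [0,-0.035,0,-0.09,0],
    [0,-0.05,-0.01,-0.12,0]
  ]
}}

```text
time_s: 6.95
ee_pos: [579.5, -21.6, 143.7]
tcp_rot: [0.0, 0.76, 0.649, 0.004]
contact_force: [0.9, -0.4, 0.5]
gripper_width: 66.2
grasp_force: 0.0
```

Call:
{"op": "jog_arm", "data": {
  "plan": [
    [0,-0.04,-0.01,0,0],
    [0,-0.08,-0.02,0,0],
    [0,-0.12,-0.03,0,0],
    [0,-0.151,-0.039,0,0],
    [0,-0.151,-0.039,0,0]
  ]
}}

```text
time_s: 7.45
ee_pos: [511.1, -173.4, 140.5]
tcp_rot: [0.0, 0.764, 0.645, -0.002]
contact_force: [0.8, 0.4, 0.5]
gripper_width: 44.1
grasp_force: 0.0
```

```bash
python3 - <<'E'
from h import *
s=status.sense(); print(s['ee_pos'],s['contact_force'],s['gripper_width'],s['tcp_rot'])
for n in ['wrist','scene','side']:
    c=cam(n); p,d=eyes.grab_frame(n); P=pts(c,d)
    k=(P[...,2]>58)&(P[...,2]<84)&(np.hypot(P[...,0]-514,P[...,1]+168)<13); 
    if k.sum(): print(n,k.sum(),P[k].mean(0).round(1),P[k].min(0).round(1),P[k].max(0).round(1))
    k=(P[...,2]>26)&(P[...,2]<31.5)&(abs(P[...,0]-590)<120)&(abs(P[...,1]-30)<70); 
    if n!='wrist' and k.sum()>10: print(cv2.minAreaRect(P[k][:,:2].astype(np.float32)))
    if n=='wrist': cv2.imwrite('pics/w5.png',p[:,:,::-1])
E
```

```text
[ 511.11281726 -173.4097987   140.47544704] [0.80609252 0.37910935 0.46039137] 44.05572509471415 [ 2.59653319e-04  7.64062773e-01  6.45138373e-01 -2.11923643e-03]
wrist 321 [ 514.2 -163.4   72.4] [ 505.1 -171.8   58.2] [ 521.4 -161.    83.9]
scene 47 [ 518.8 -168.5   70.9] [ 512.5 -176.6   58.4] [ 524.6 -160.6   82.8]
((600.8248901367188, 60.12857437133789), (87.5459213256836, 155.90936279296875), 84.18892669677734)
side 39 [ 510.1 -163.5   71.4] [ 504.1 -168.9   58.3] [ 517.9 -159.2   83.5]
((600.2650146484375, 61.44486999511719), (91.13690185546875, 154.50315856933594), 83.90090942382812)
```

View pics/w5.png

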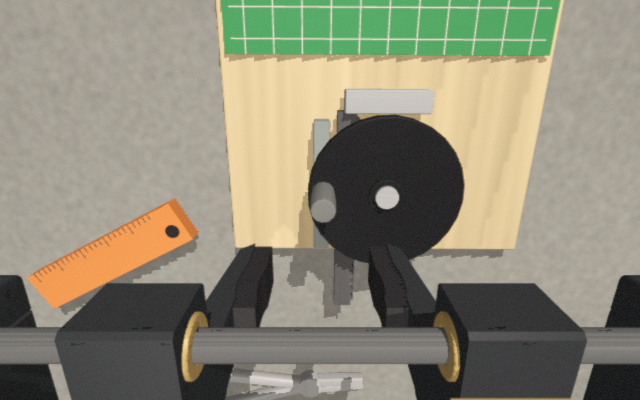

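The view shows the handle top at (323,208), just ahead of the fingers, and the hub clear. I'll correct and descend onto the handle, then close.

Call:
{"op": "jog_arm", "data": {
  "plan": [
    [0,0.006,0.002,0,0],
    [0,0.006,0.002,0.03,0],
    [0,0.006,0.002,0.06,0],
    [0,0.006,0.002,0.0865,0],
    [0,0.006,0.002,0.0865,0]
  ]
}}

```text
time_s: 8.1
ee_pos: [515.9, -159.7, 51.6]
tcp_rot: [-0.002, 0.76, 0.649, -0.001]
contact_force: [-0.2, 0.8, -0.0]
gripper_width: 44.2
grasp_force: 0.0
```

Call:
{"op": "jog_arm", "data": {
  "plan": [
    [-1,0,0,0,0],
    [-1,0,0,0,0],
    [-1,0,0,0,0],
    [-1,0,0,0,0],
    [-1,0,0,0,0]
  ]
}}

```text
time_s: 8.6
ee_pos: [514.5, -162.5, 55.1]
tcp_rot: [-0.001, 0.762, 0.648, -0.002]
contact_force: [-5.3, 1.1, 6.5]
gripper_width: 15.4
grasp_force: 30.0
```

```bash
python3 - <<'E'
from h import *
s=status.sense(); print(s['ee_pos'],s['contact_force'],s['gripper_width'],s['tcp_rot'],s['grasp_force'],s['joints'])
E
```

```text
[ 514.47754014 -162.51068371   55.12470032] [-5.32234076  1.09826318  6.48542817] 15.447505198147972 [-0.0011308   0.76180665  0.64780112 -0.00175022] 29.99555680939011 [ 0.37356653  0.88000093 -0.25891619  1.94465961  0.54918377  0.39047791
 -0.47079444]
```

The commanded pose follows my own sums, and the measured one overshoots during motion. The grip is about 5 mm off centre along tool x, so I'll regrip.

Call:
{"op": "jog_arm", "data": {
  "plan": [
    [-0.2,0,0,0,0],
    [-0.2,0,0,0,0],
    [-0.2,-0.005,-0.002,0,0],
    [-0.2,-0.005,-0.002,0,0],
    [-0.2,-0.005,-0.002,0,0]
  ]
}}

```text
time_s: 9.1
ee_pos: [514.3, -167.6, 54.2]
tcp_rot: [0.0, 0.762, 0.648, 0.0]
contact_force: [0.8, -0.0, 0.7]
gripper_width: 34.9
grasp_force: 0.0
```

Call:
{"op": "jog_arm", "data": {
  "plan": [
    [-1,0,0,0,0],
    [-1,0,0,0,0],
    [-1,0,0,0,0],
    [-1,0,0,0,0],
    [-1,0,0,0,0]
  ]
}}

```text
time_s: 9.6
ee_pos: [513.7, -167.0, 54.2]
tcp_rot: [-0.0, 0.762, 0.648, -0.0]
contact_force: [-2.1, 0.5, 0.9]
gripper_width: 15.5
grasp_force: 30.0
```

```bash
python3 - <<'E'
from h import *
s=status.sense(); print(s['ee_pos'],s['contact_force'],s['gripper_width'],s['tcp_rot'],s['grasp_force'])
A=np.array([557.5,-180]); H=np.array(s['ee_pos'][:2]); r=H-A; print(r,np.hypot(*r))
# planned: circle radius 45 about A, clockwise, increments from the present angle; tool axes at 80.7 deg
ph0=np.arctan2(r[1],r[0]); q=s['tcp_rot']; a=2*np.arctan2(q[2],q[1]); X=np.array([np.cos(a),np.sin(a)]);Y=np.array([np.sin(a),-np.cos(a)])
psi=np.radians(-9.2); th0=(np.pi+psi)-ph0; print('theta now',th0)
pr=A+45*np.array([np.cos(ph0),np.sin(ph0)])
for i in range(1,33):
    ph=ph0-np.radians(10*i); p=A+45*np.array([np.cos(ph),np.sin(ph)]); dd=p-pr; print(i,round(th0+np.radians(10*i),2),(dd@X).round(1),(dd@Y).round(1))
    if i%5==0: pr=p
E
```

```text
[ 513.715921   -166.97068739   54.16445476] [-2.09810024  0.45680992  0.94067503] 15.497020730476734 [-3.12527451e-04  7.61578793e-01  6.48072161e-01 -3.43430584e-04] 30.002172081149183
[-43.784079    13.02931261] 45.68159980799346
theta now 0.12866581680758316
1 0.3 7.7 1.7
2 0.48 14.9 4.7
3 0.65 21.5 8.9
4 0.83 27.3 14.1
5 1.0 32.1 20.4
6 1.18 3.6 6.9
7 1.35 6.0 14.4
8 1.52 7.1 22.2
9 1.7 6.7 30.0
10 1.87 5.1 37.7
11 2.05 -3.0 7.3
12 2.22 -7.2 13.9
13 2.4 -12.5 19.7
14 2.57 -18.7 24.5
15 2.75 -25.6 28.1
16 2.92 -7.5 2.4
17 3.1 -15.2 3.4
18 3.27 -23.1 3.1
19 3.44 -30.7 1.4
20 3.62 -38.0 -1.6
21 3.79 -6.6 -4.2
22 3.97 -12.4 -9.5
23 4.14 -17.2 -15.7
24 4.32 -20.8 -22.6
25 4.49 -23.2 -30.1
26 4.67 -1.0 -7.8
27 4.84 -0.7 -15.6
28 5.02 1.0 -23.3
29 5.19 3.9 -30.5
30 5.36 8.1 -37.2
31 5.54 5.3 -5.8
32 5.71 11.5 -10.6
```

Call:
{"op": "jog_arm", "data": {
  "plan": [
    [-1,0.0077,0.0017,0,0],
    [-1,0.0149,0.0047,0,0],
    [-1,0.0215,0.0089,0,0],
    [-1,0.0273,0.0141,0,0],
    [-1,0.0321,0.0204,0,0]
  ]
}}

```text
time_s: 10.1
ee_pos: [540.0, -136.6, 54.2]
tcp_rot: [-0.001, 0.761, 0.649, 0.0]
contact_force: [-3.1, 3.1, 1.9]
gripper_width: 15.6
grasp_force: 30.0
```

Call:
{"op": "jog_arm", "data": {
  "plan": [
    [-1,0.0036,0.0069,0,0],
    [-1,0.006,0.0144,0,0],
    [-1,0.0071,0.0222,0,0],
    [-1,0.0067,0.03,0,0],
    [-1,0.0051,0.0377,0,0]
  ]
}}

```text
time_s: 10.6
ee_pos: [579.4, -138.9, 54.3]
tcp_rot: [0.0, 0.761, 0.648, 0.001]
contact_force: [0.4, 4.2, -2.4]
gripper_width: 15.6
grasp_force: 30.0
```

Call:
{"op": "jog_arm", "data": {
  "plan": [
    [-1,-0.003,0.0073,0,0],
    [-1,-0.0072,0.0139,0,0],
    [-1,-0.0125,0.0197,0,0],
    [-1,-0.0187,0.0245,0,0],
    [-1,-0.0256,0.0281,0,0]
  ]
}}

```text
time_s: 11.1
ee_pos: [601.7, -170.9, 54.3]
tcp_rot: [0.001, 0.762, 0.648, -0.0]
contact_force: [1.2, 2.2, -2.3]
gripper_width: 15.5
grasp_force: 30.0
```

Call:
{"op": "jog_arm", "data": {
  "plan": [
    [-1,-0.0075,0.0024,0,0],
    [-1,-0.0152,0.0034,0,0],
    [-1,-0.0231,0.0031,0,0],
    [-1,-0.0307,0.0014,0,0],
    [-1,-0.038,-0.0016,0,0]
  ]
}}

```text
time_s: 11.6
ee_pos: [592.0, -206.9, 54.2]
tcp_rot: [-0.001, 0.762, 0.648, -0.001]
contact_force: [-3.8, 4.7, 2.1]
gripper_width: 15.4
grasp_force: 30.0
```

```bash
python3 - <<'E'
from h import *
s=status.sense(); print(s['ee_pos'],s['contact_force'],s['gripper_width'],s['tcp_rot'],s['grasp_force'])
r=np.array(s['ee_pos'][:2])-[557.5,-180]; print(np.hypot(*r),((np.pi-np.radians(9.2))-np.arctan2(r[1],r[0]))%(2*np.pi))
E
```

```text
[ 592.04955108 -206.90226517   54.17802581] [-3.75196665  4.74511124  2.11150661] 15.40238339580178 [-9.01083346e-04  7.61651602e-01  6.47985815e-01 -6.38666543e-04] 30.003505519925966
43.78816450857486 3.6426133979799067
```

Call:
{"op": "jog_arm", "data": {
  "plan": [
    [-1,-0.0066,-0.0042,0,0],
    [-1,-0.0124,-0.0095,0,0],
    [-1,-0.0172,-0.0157,0,0],
    [-1,-0.0208,-0.0226,0,0],
    [-1,-0.0232,-0.0301,0,0]
  ]
}}

```text
time_s: 12.1
ee_pos: [560.4, -223.2, 54.3]
tcp_rot: [-0.0, 0.761, 0.649, 0.002]
contact_force: [1.2, 6.5, -1.3]
gripper_width: 15.4
grasp_force: 30.0
```

Call:
{"op": "jog_arm", "data": {
  "plan": [
    [-1,-0.0012,-0.004,0,0],
    [-1,-0.001,-0.0078,0,0],
    [-1,-0.0011,-0.0117,0,0],
    [-1,-0.0007,-0.0156,0,0],
    [-1,0.0001,-0.0195,0,0]
  ]
}}

```text
time_s: 12.6
ee_pos: [542.4, -220.7, 54.3]
tcp_rot: [0.001, 0.761, 0.648, 0.002]
contact_force: [2.8, 4.4, -3.9]
gripper_width: 15.9
grasp_force: 30.0
```

```bash
python3 - <<'E'
from h import *
s=status.sense(); print(s['ee_pos'],s['contact_force'],s['gripper_width'],s['grasp_force'])
r=np.array(s['ee_pos'][:2])-[557.5,-179]; print(np.hypot(*r),((np.pi-np.radians(9.2))-np.arctan2(r[1],r[0]))%(2*np.pi))
c=cam('wrist'); p,d=eyes.grab_frame('wrist'); cv2.imwrite('pics/w6.png',p[:,:,::-1])
A=np.array([557.5,-179]);X=np.array([.1633,.9866]);Y=np.array([.9866,-.1633])
pos=lambda t:A+45*np.array([np.cos(np.pi-np.radians(9.2)-t),np.sin(np.pi-np.radians(9.2)-t)])
t0=4.93
for t in np.arange(4.93,5.8,.06): dd=pos(t)-pos(t0); print(round(t,2),(dd@X).round(1),(dd@Y).round(1))
E
```

```text
[ 542.40711079 -220.69058201   54.29359496] [ 2.76129451  4.44433325 -3.87646241] 15.887744174815488 29.994720093709475
44.3384701287813 4.899162733257523
4.93 0.0 0.0
4.99 0.7 -2.6
5.05 1.5 -5.2
5.11 2.4 -7.7
5.17 3.5 -10.2
5.23 4.8 -12.6
5.29 6.2 -14.9
5.35 7.7 -17.1
5.41 9.4 -19.2
5.47 11.2 -21.2
5.53 13.1 -23.2
5.59 15.1 -25.0
5.65 17.2 -26.6
5.71 19.4 -28.2
5.77 21.7 -29.6
```

View pics/w6.png

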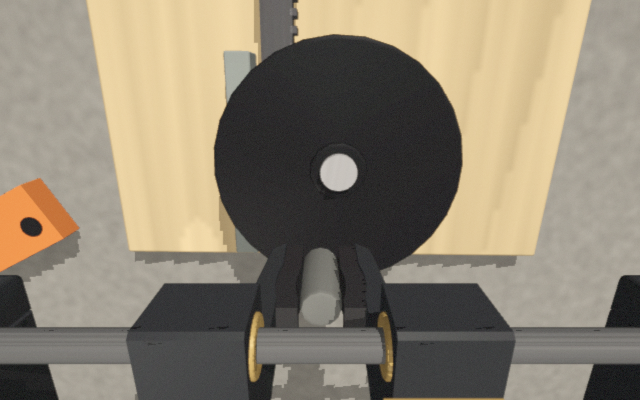

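The handle is still held between the pads and the wheel is at about 4.9 rad. I'll wind on slowly, watching the force.

Call:
{"op": "jog_arm", "data": {
  "plan": [
    [-1,0.0007,-0.0026,0,0],
    [-1,0.0015,-0.0052,0,0],
    [-1,0.0024,-0.0077,0,0],
    [-1,0.0035,-0.0102,0,0],
    [-1,0.0048,-0.0126,0,0]
  ]
}}

```text
time_s: 13.15
ee_pos: [531.0, -214.7, 54.3]
tcp_rot: [0.001, 0.761, 0.648, 0.002]
contact_force: [4.4, 3.6, -5.6]
gripper_width: 15.8
grasp_force: 30.0
```

Call:
{"op": "jog_arm", "data": {
  "plan": [
    [-1,0.0007,-0.0012,0,0],
    [-1,0.0014,-0.0023,0,0],
    [-1,0.0021,-0.0034,0,0],
    [-1,0.0029,-0.0045,0,0],
    [-1,0.0029,-0.0045,0,0]
  ]
}}

```text
time_s: 13.65
ee_pos: [526.7, -211.2, 54.3]
tcp_rot: [0.001, 0.761, 0.648, 0.001]
contact_force: [3.9, 2.4, -5.7]
gripper_width: 15.5
grasp_force: 30.0
```

Call:
{"op": "jog_arm", "data": {
  "plan": [
    [-1,0.0008,-0.001,0,0],
    [-1,0.0016,-0.002,0,0],
    [-1,0.0016,-0.002,0,0]
  ]
}}

```text
time_s: 13.95
ee_pos: [524.8, -209.4, 54.3]
tcp_rot: [0.001, 0.761, 0.648, 0.001]
contact_force: [4.6, 2.8, -5.2]
gripper_width: 15.9
grasp_force: 30.0
```

```bash
cat > st.py <<'E'
from h import *
s=status.sense(); print(s['ee_pos'],s['contact_force'],s['gripper_width'])
r=np.array(s['ee_pos'][:2])-[557.5,-179]; print(np.hypot(*r),((np.pi-np.radians(9.2))-np.arctan2(r[1],r[0]))%(2*np.pi))
psi=np.radians(-9.2);O=np.array([579.9,-41.3])
for n in ['scene','side']:
    c=cam(n); p,d=eyes.grab_frame(n); P=pts(c,d); x=P[...,0]-O[0]; y=P[...,1]-O[1]
    jx=x*np.cos(psi)+y*np.sin(psi); jy=-x*np.sin(psi)+y*np.cos(psi)
    k=(P[...,2]>32)&(P[...,2]<39)&(abs(jx)<32)&(jy>10)&(jy<75); print(n,k.sum(),np.percentile(jy[k],[2,50,98]).round(1) if k.any() else '')
    cv2.imwrite(f'pics/st_{n}.png',cv2.resize(p[185:255,260:360,::-1] if n=='scene' else p[165:255,260:400,::-1],None,fx=5,fy=5,interpolation=cv2.INTER_CUBIC))
E
python3 st.py
```

```text
[ 524.84726337 -209.44095101   54.3022949 ] [ 4.6370456   2.83811699 -5.19954123] 15.887460297234798
44.64137887576523 5.372258080213532
scene 104 [30.3 56.  72.4]
side 84 [46.3 57.  64.5]
```

Call:
{"op": "jog_arm", "data": {
  "plan": [
    [-1,0.0005,-0.0005,0,0],
    [-1,0.001,-0.001,0,0],
    [-1,0.0015,-0.0016,0,0],
    [-1,0.0015,-0.0016,0,0]
  ]
}}

```text
time_s: 14.45
ee_pos: [524.3, -208.8, 54.3]
tcp_rot: [0.002, 0.762, 0.648, 0.001]
contact_force: [5.8, 0.4, -7.3]
gripper_width: 15.4
grasp_force: 30.0
```

Call:
{"op": "jog_arm", "data": {
  "plan": [
    [-1,0.0005,-0.0005,0,0],
    [-1,0.001,-0.001,0,0],
    [-1,0.0015,-0.0015,0,0],
    [-1,0.0015,-0.0015,0,0]
  ]
}}

```text
time_s: 14.85
ee_pos: [524.2, -208.7, 54.4]
tcp_rot: [0.003, 0.762, 0.647, 0.002]
contact_force: [9.3, -2.5, -11.1]
gripper_width: 15.5
grasp_force: 30.0
```

The motion has stalled and the force is rising at about 5.39 rad, so the shoe is touching. I'll release and lift away.

Call:
{"op": "jog_arm", "data": {
  "plan": [
    [-0.2,0,0,0,0],
    [-0.2,0,0,0,0],
    [-0.2,0,0,0,0],
    [-0.2,0,0,0,0],
    [-0.2,0,0,0,0]
  ]
}}

```text
time_s: 15.35
ee_pos: [520.4, -206.0, 54.3]
tcp_rot: [-0.0, 0.762, 0.648, -0.0]
contact_force: [0.8, 0.7, -0.1]
gripper_width: 35.1
grasp_force: 0.0
```

Call:
{"op": "jog_arm", "data": {
  "plan": [
    [-0.2,0,0,-0.02,0],
    [-0.2,0,0,-0.05,0],
    [-0.2,0,0,-0.09,0],
    [-0.2,0,0,-0.13,0],
    [-0.2,0,0,-0.13,0]
  ]
}}

```text
time_s: 15.85
ee_pos: [523.9, -206.4, 189.1]
tcp_rot: [0.004, 0.762, 0.648, 0.003]
contact_force: [0.9, -0.3, -0.9]
gripper_width: 35.0
grasp_force: 0.0
```

Call:
{"op": "jog_arm", "data": {
  "plan": [
    [-0.2,0.04,0,-0.04,0],
    [-0.2,0.08,0.01,-0.05,0],
    [-0.2,0.12,0.02,-0.05,0],
    [-0.2,0.12,0.02,-0.05,0],
    [-0.2,0.12,0.02,-0.05,0]
  ]
}}

```text
time_s: 16.35
ee_pos: [559.4, -89.8, 233.6]
tcp_rot: [-0.0, 0.761, 0.649, -0.001]
contact_force: [-0.1, -0.6, -0.1]
gripper_width: 35.6
grasp_force: 0.0
```

```bash
python3 - <<'E'
from h import *
s=status.sense(); print(s['ee_pos'],s['contact_force'],s['gripper_width'])
c=cam('wrist'); p,d=eyes.grab_frame('wrist'); P=pts(c,d)
psi=np.radians(-9.2);O=np.array([579.9,-41.3]); x=P[...,0]-O[0]; y=P[...,1]-O[1]
jx=x*np.cos(psi)+y*np.sin(psi); jy=-x*np.sin(psi)+y*np.cos(psi)
# height profile along jig y at several jig x
for X in (-65,-40,-20,0,20,40,65):
    o=[]
    for y0 in range(36,112,2):
        k=(abs(jx-X)<4)&(abs(jy-y0)<1); o.append(int(np.median(P[...,2][k])) if k.sum()>2 else -1)
    print(X,o)
E
```

```text
[559.38940513 -89.82303297 233.55431507] [-0.10237453 -0.60302199 -0.14553862] 35.59046577386422
-65 [15, 15, 15, 15, 15, 15, 15, 15, 15, 15, 15, 15, 15, 14, 27, 30, 30, 30, 30, 30, 30, 30, 30, 29, 30, 30, 30, 30, 30, -1, -1, -1, -1, -1, -1, -1, -1, -1]
-40 [15, 15, 15, 15, 15, 15, 15, 15, 15, 15, 15, 15, 15, 15, 29, 30, 30, 30, 30, 30, 30, 30, 30, 30, 30, 30, 30, 30, 30, -1, -1, -1, -1, -1, -1, -1, -1, -1]
-20 [30, 20, 29, 30, 29, 30, 36, 36, 36, 36, 36, 36, 36, 36, 30, 30, 30, 30, 30, 30, 30, 30, 30, 30, 30, 30, 30, 30, 30, -1, -1, -1, -1, -1, -1, -1, -1, -1]
0 [15, 15, 15, 15, 15, 18, 36, 36, 36, 36, 36, 36, 36, 36, 30, 30, 30, 30, 30, 30, 30, 30, 30, 30, 30, 30, 30, 30, 30, -1, -1, -1, -1, -1, -1, -1, -1, -1]
20 [15, 15, 15, 15, 15, 22, 36, 36, 36, 36, 36, 36, 36, 36, 30, 30, 30, 30, 31, 30, 30, 30, 30, 30, 30, 30, 30, 30, 30, -1, -1, -1, -1, -1, -1, -1, -1, -1]
40 [15, 15, 15, 15, 15, 15, 15, 15, 15, 15, 15, 15, 16, 22, 30, 30, 30, 30, 30, 30, 30, 30, 30, 30, 30, 30, 30, 30, 30, -1, -1, -1, -1, -1, -1, -1, -1, -1]
65 [15, 16, 15, 16, 15, 15, 15, 15, 15, 15, 15, 16, 15, 26, 30, 30, 30, 30, 31, 30, 31, 30, 31, 30, 30, 30, 30, 30, 31, -1, -1, -1, -1, -1, -1, -1, -1, -1]
```

The height profiles show the shoe against the bar's back at every sampled point, with the bar flat and square. The panel side is out of view, but the wheel stalled with the force rising, which fits the bar being held flush. I'll hand in now.

```bash
python3 -c "
from workcell import ticket; print(ticket.close_job())"
```

```text
the job is handed in; nothing more can be done
None
```

The straightedge was pushed flush against the panel, the shoe was wound up to its back (wheel about 5.39 rad) and the handle released; the job is handed in at about 16 s, with no verdict returned.

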